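# Fetch the LED driver from behind the tins and fit it in the sign

## Robot

A 6-joint arm with a two-finger parallel gripper is mounted at the origin on the work surface. World frame = base frame: x ahead of the robot, y to its left, z up, the work surface at z = 0. Lengths are in m, angles in rad, forces in N, time in s.
With the tool pointing down it reaches from about 0.35 to 0.775 m from the base axis. Payload 7.3 kg.
Tool frame: the origin (TCP) lies at the very end of the fingers, on their centre line; the grasp point (between the pads) lies 19 mm behind it (robot.grasp_offset is the distance from the TCP to the grasp point, in m); z points along the fingers, y is the line along which they close (so a half turn about z gives the same grasp; the last joint's range is limited). The gripper opens to 92 mm and grips with 3 to 60 N. Pads are 19 mm wide; open, the fingers measure 130 mm over their backs; the gripper's body (75 mm by 190 mm) begins 47 mm behind the grasp point.
Start: joints at [1.109, 0.342, 1.524, -0, 1.275, -0.146], TCP at [0.163, 0.499, 0.189] pointing down, gripper open.
Joint ranges: [-2.53, 2.53], [-0.77, 2.02], [0.04, 2.7], [-1, 4.14], [0.28, 2.66], [-3.11, 3.11]. Speed limits (rad/s): [2.57, 2.57, 3.14, 3.14, 3.14, 3.14].

## Interface

Orientations are given as a rotation vector (axis times angle).
In Python, from plant import robot, vision gives the robot as it stands.
- The arm moves only by the shell command python3 -m crank 'ROWS' [FORCE]. ROWS is JSON, a list that holds one entry, the list of rows, each a list of 7 numbers: the turn, a rotation vector about the tool's x, y, z in rad, then the shift along the tool's x, y, z in m, then the closure, from 0 (fully open) to 1 (shut). In form: [[[rx, ry, rz, dx, dy, dz, fingers], ...]]. A call has exactly 5 rows; each row is the pose to reach, as a shift and turn from the pose commanded when the call began, along the tool's axes at that moment; what a row does not reach only later rows make up. A row lasts 1/8 s, in which the tool goes at most 62.5 mm and 10.7 degrees, less where a joint would pass 70% of its speed; a pose out of reach is approached as far as the arm can. A call with a gripper value outside its range is refused whole. The fingers move at their own pace and stop on an object; FORCE is the grip in N (left out, the last holds). Time passes only in rows, so rows that repeat a pose let the fingers close, or fill a call up. It gives the time, the measured TCP pose, the force, the opening and the grip force at its end, in the units of the state.
- robot.sense(): the state, without advancing time (a new reading comes with each control period).
- vision.camera(name): name is "scene" or "top" or "wrist"; returns the picture (480x640x3 uint8, red, green, blue); there is no depth.
- vision.camera_model(name): a dict with "K" (3x3 intrinsics, pixels), "R" (3x3) and "t" (3): a world point X has camera coordinates R X + t. Camera axes: x right, y down, z forward; pixel columns grow to the right and rows downward; lengths in m; the calibration is good to about 2 mm. The wrist camera is an equidistant fisheye: a pixel r from the principal point sees the ray r / f radians off the axis. A picture is of the moment at which its call begins: read the wrist's pose just before it. camera_model takes no time and is no camera call; for the wrist camera it gives the pose at the moment of the call.
- robot.finish_job(): hands the job in; it is judged then, once.
The state is a dict: "clock": time; "q": joint angles; "qvel": joint speeds; "effort": joint torques, N m; "position": TCP position; "ee_rot": TCP orientation; "contact_force": force on the tool from outside, world axes, zero at the start; "moment": the same for the moment, N m; "gripper_width": opening from 0.0 (shut) to 1.0 (fully open); "gripper_force": force on a finger pad.
Only numpy, scipy, OpenCV 4.12 (cv2) and the standard library are available. Lean on these libraries where they do the work, as an engineer would, in place of code of your own. Each camera call takes 0.05 s, during which the arm holds its last target. There are 200 camera calls.

## Task

The LED driver lies in the blue tray behind two tall tins. First stand both tins on the black rubber mat, then lay the driver in the open round sign, level between the two black end cups with each end in its cup, and only then put each tin back upright on the spot in the tray where it stood at the start. Never tip a tin over, and leave the tape roll, the wrench and the small jar where they are.

Things in the scene. Friction and masses are not known exactly. Their poses are not given: they have to be found in the camera images.
- driver_center (a point): LED driver: a low aluminium box with black ends and fins on top, 40 (its x) x 120 (its y) x 28 mm high plus 2 mm fins, about 0.22 kg. It is narrow enough to grip only across x. The point is its centre, 14 mm above its underside; z up. It lies on the tray's floor behind (on the +x side of) the tins, about 8 mm from them, which stand too close and too high for a gripper's body to come down over it.
- round_tin_center (a point): Round tin: a steel can with a plain paper band, diameter 54, height 85 mm, about 0.3 kg, standing upright in one of the two front spots of the tray. The point is its centre, 42.5 mm above its underside; z up. Its spot (left or right) differs from start to start.
- square_tin_center (a point): Square tin: steel, with a plain paper band, 54 x 54 mm and 70 mm high, with a black cap of diameter 28 mm on top up to 85 mm, about 0.3 kg, standing upright in the other front spot of the tray, its sides about parallel to the tray's. The point is 42.5 mm above its underside; x and y along its sides, z up.
- tray: Blue staging tray, fixed, 180 (x) x 200 (y) mm, floor 6 mm above the table; lips 18 mm high on the +x edge (back) and both y edges, none at the front (-x). Origin: centre of its underside; z up. Grey marks show the tins' spots at x = -45, y = +52 and -52 mm, and the driver's place at x = +12, y = 0 mm (long side along y). The tins stand within 3 mm of their marks, with about 50 mm between them.
- mat: Black rubber mat, fixed, 150 (x) x 190 (y) mm, 4 mm thick: the side area. Origin: centre of its underside; z up.
- sign: Round channel sign lying face down with its open back up, fixed: aluminium rim 200 mm in diameter, 30 mm high, 3 mm thick; inner floor 4 mm above the table. Origin: centre of its underside; z up. On the floor two black U-shaped end cups, open towards each other, walls up to 14 mm above the table, take the driver's two ends: the driver's place is centred on the origin with its long side along the sign's y (either way round); the cups leave 8 mm on each side and at each end.
- tape: Roll of black tape, a ring of diameter 45 and height 18 mm, lying in a rear corner of the tray. Origin: centre of its underside. To be left alone.
- wrench_grip (a point): Steel wrench, 140 mm long, lying on the table. The point is on its handle. To be left alone.
- jar: Small jar, diameter 32, height 42 mm, standing on the table. Origin: centre of its underside. To be left alone.
Not all that is in view belongs to the job. Of the things shaped like the part that bears driver_center, the aluminium one is meant.

How it is judged:
On the way, in this order (a step that is already met when the one before it is completed fails the run):
1. both tins stand upright on the rubber mat, released (x of round_tin_center in the frame of mat between -0.06 and 0.06 m and y of round_tin_center in the frame of mat between -0.08 and 0.08 m and height (world z) of each of round_tin_center, square_tin_center below 0.053 m and angle between each of round_tin_center, square_tin_center's own z axis and vertical below 0.15 rad and contact force between the fingers and round_tin below 0.1 N and x of square_tin_center in the frame of mat between -0.06 and 0.06 m and y of square_tin_center in the frame of mat between -0.08 and 0.08 m and contact force between the fingers and square_tin below 0.1 N), for 0.2 s.
2. the driver lies in the sign with its ends in the cups, released, while both tins stand on the mat (all of step 1 and x of driver_center in the frame of sign between -0.012 and 0.012 m and y of driver_center in the frame of sign between -0.012 and 0.012 m and z of driver_center in the frame of sign below 0.022 m and angle between the y axis of driver_center and the y axis of sign, either way round below 0.25 rad and contact force between the fingers and driver below 0.1 N), for 0.2 s.
At the end, for the whole second after the job is handed in: The driver lies flat in the sign, its centre within 12 mm of the place along each of the sign's axes and within 0.25 rad of the sign's y axis; each tin stands upright within 15 mm of where it stood at the start; all are released and at rest (x of driver_center in the frame of sign between -0.012 and 0.012 m and y of driver_center in the frame of sign between -0.012 and 0.012 m and z of driver_center in the frame of sign below 0.022 m and angle between the y axis of driver_center and the y axis of sign, either way round below 0.25 rad and contact force between the fingers and driver below 0.1 N and distance of each of round_tin_center, square_tin_center from where it was at the start of the episode below 0.015 m and angle between each of round_tin_center, square_tin_center's own z axis and vertical below 0.1 rad and contact force between the fingers and round_tin below 0.1 N and contact force between the fingers and square_tin below 0.1 N and linear speed of each of driver, round_tin, square_tin below 0.02 m/s); the robot touches nothing.
It fails at once if a tin is tipped over (angle between any of round_tin_center, square_tin_center's own z axis and vertical above 0.5 rad).
It fails at once if the tape roll, the wrench or the jar is moved more than 25 mm (distance of any of tape, wrench_grip, jar from where it was at the start of the episode above 0.025 m).
It also fails if it takes over 131 s, if anything falls off the work surface, if the arm or the gripper's body presses on something with over 40 N, if the wrist force passes 120 N, or if a joint passes its speed limit or range.

## Working session

There is one attempt and no reset: what is moved stays moved. The work goes in short steps, Python scripts to look and compute and a shell command to move; the robot and the scene stay as the last step left them, time stands still between calls to the robot, and variables do not carry over. Pictures are saved under pics/ and viewed, at most 14 in all, crops included, and the job is handed in when it is done.

```bash
ls; mkdir -p pics; python3 - <<'E'
from plant import robot, vision
import cv2
s=robot.sense();print(s)
for n in("top","scene"):
    cv2.imwrite(f"pics/{n}0.png",vision.camera(n)[:,:,::-1]); print(n,vision.camera_model(n))
print(vision.camera_model("wrist"))
E
```

```text
pics
{'clock': 0.0, 'q': array([ 1.10896987e+00,  3.42706849e-01,  1.52499296e+00, -4.05858392e-05,
        1.27539500e+00, -1.46006324e-01]), 'qvel': array([-2.01135118e-03,  4.83943060e-04,  7.14106817e-04,  7.25249600e-05,
        1.72278978e-03, -1.42761146e-04]), 'effort': array([-7.42111320e-05, -4.31220067e+01, -2.44230366e+01,  7.18578673e-02,
        5.58520469e-02, -1.14276377e-04]), 'position': array([0.16285425, 0.49862623, 0.18856164]), 'ee_rot': array([-4.93946599e-01, -3.10210000e+00,  2.26939695e-03]), 'contact_force': array([ 0.14521934,  0.34456117, -0.25381877]), 'moment': array([0.00035248, 0.00022863, 0.01081214]), 'gripper_force': 0.0, 'gripper_width': 1.0018159478283126}
top {'K': array([[555.35657759,   0.        , 323.60198076],
       [  0.        , 555.35657759, 239.60821508],
       [  0.        ,   0.        ,   1.        ]]), 'R': array([[-4.40976557e-04, -9.99970129e-01, -7.71665928e-03],
       [-9.93769966e-01,  1.29823664e-03, -1.11443122e-01],
       [ 1.11449811e-01,  7.61944043e-03, -9.93740853e-01]]), 't': array([0.0167924 , 0.43678184, 1.16819991])}
scene {'K': array([[572.34391076,   0.        , 310.43674622],
       [  0.        , 572.34391076, 232.36090116],
       [  0.        ,   0.        ,   1.        ]]), 'R': array([[ 0.4817196 ,  0.87631968,  0.00316999],
       [ 0.52503048, -0.28571322, -0.80169255],
       [-0.70163325,  0.38785536, -0.5977282 ]]), 't': array([-0.2519805 , -0.18270134,  1.38589655])}
{'K': array([[371.64829954,   0.        , 317.18137323],
       [  0.        , 371.64829954, 241.03541233],
       [  0.        ,   0.        ,   1.        ]]), 'R': array([[ 0.31102427,  0.95040148, -0.00096664],
       [ 0.90792961, -0.29682415,  0.29590412],
       [ 0.28094079, -0.09291101, -0.95521716]]), 't': array([-0.5233761 , -0.03620095,  0.39147593])}
```

View pics/top0.png

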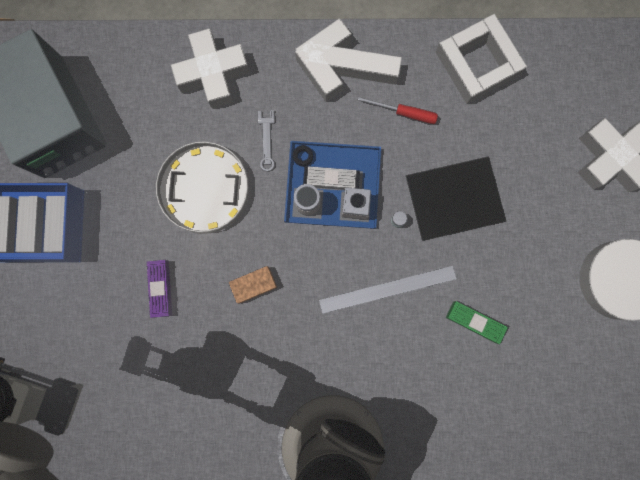

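View pics/scene0.png

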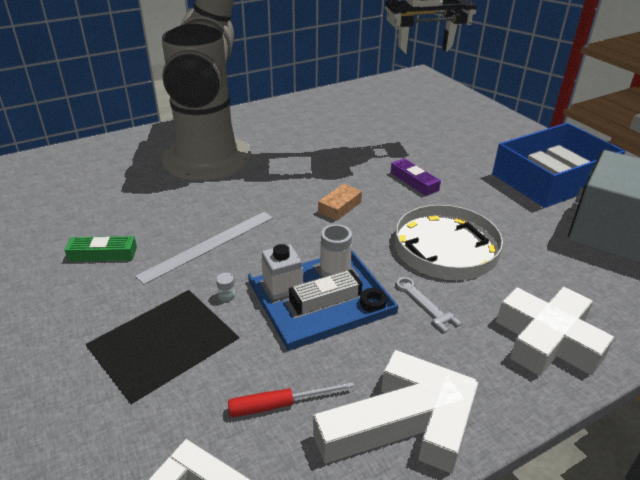

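The top view shows the sign at (203,188), the tray at about (335,186) with the round tin at (307,198) and the square tin at (356,203), the mat at (456,198), the jar at (400,219), the wrench at (267,140) and the tape at (304,155). The purple and green drivers are decoys. Next I enlarge both views.

```bash
python3 - <<'E'
import cv2,numpy as np
a=cv2.imread("pics/top0.png");b=cv2.imread("pics/scene0.png")
c=lambda im,x,y,w,h,k:cv2.resize(im[y:y+h,x:x+w],None,fx=k,fy=k,interpolation=cv2.INTER_CUBIC)
cv2.imwrite("pics/c1.png",np.vstack([c(a,270,135,133,100,6)[:300*2]]))
cv2.imwrite("pics/c2.png",c(b,240,200,266,150,3))
cv2.imwrite("pics/c3.png",np.vstack([c(a,150,135,120,105,5),]))
E
```

```text
(no output)
```

View pics/c1.png

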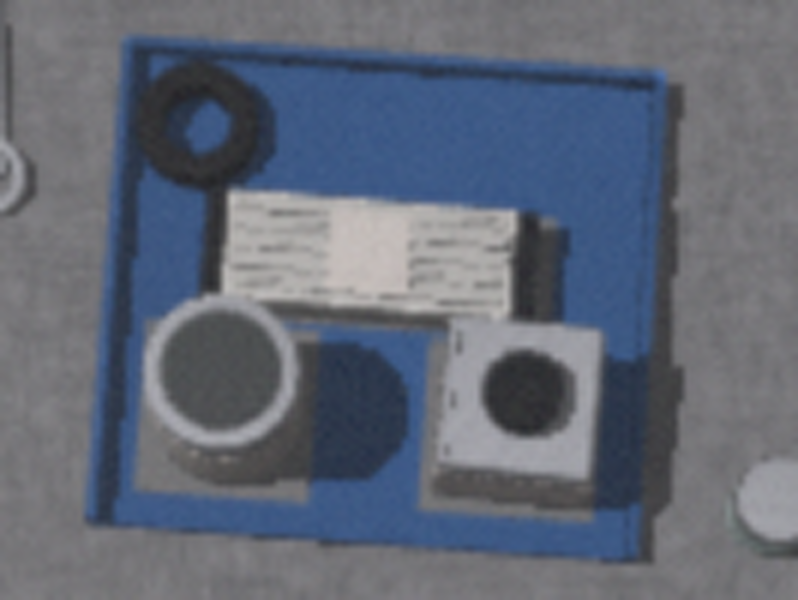

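View pics/c2.png

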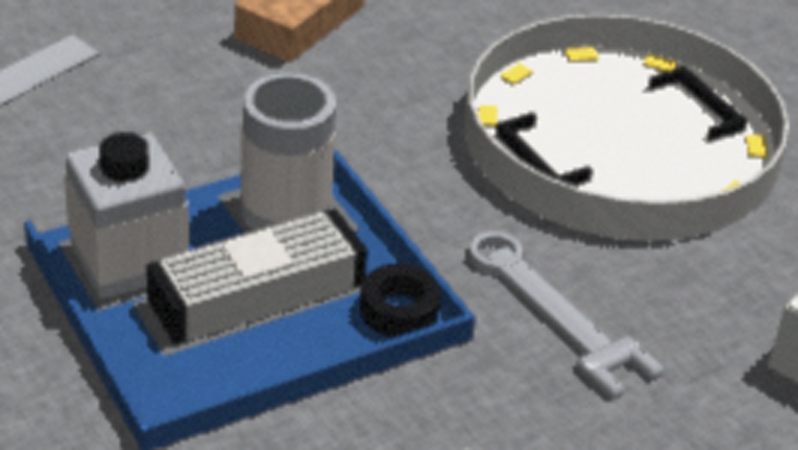

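View pics/c3.png

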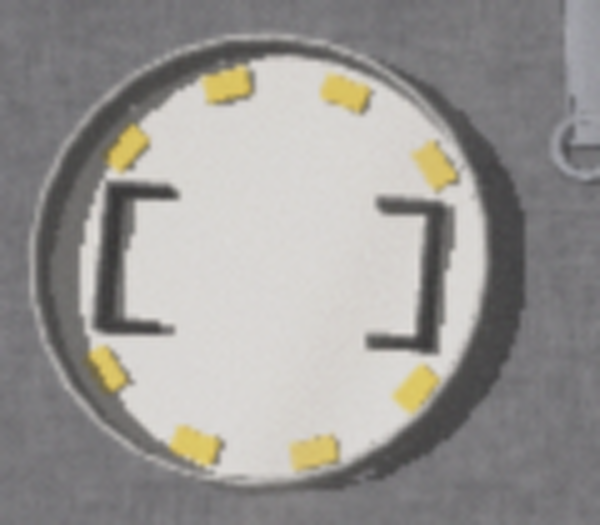

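The crops show these points:
- **Round rim centre:** c1 (221,370), c2 (290,101).
- **Cap top centre:** c1 (527,392), c2 (124,147).
- **Driver label:** c1 (368,249), c2 (258,252).
- **Cup corners, +y cup:** c3 (108,182) and (97,330).
- **Cup corners, -y cup:** c3 (450,205) and (437,352).

Next I triangulate.

```bash
cat > h.py <<'E'
import numpy as np, cv2
from plant import robot, vision
from scipy.spatial.transform import Rotation as Ro
def P(n):
    m=vision.camera_model(n); return m["K"]@np.c_[m["R"],m["t"]]
def tri(a,b,na="top",nb="scene"):
    X=cv2.triangulatePoints(P(na),P(nb),np.float64(a).reshape(2,1),np.float64(b).reshape(2,1))[:,0]
    X=X[:3]/X[3]; r=P(na)@np.r_[X,1]; return X, np.hypot(*(r[:2]/r[2]-a))
def atz(p,z,n="top"):
    M=P(n); H=np.c_[M[:,:2],M[:,2]*z+M[:,3]]; X=np.linalg.solve(H,np.r_[p,1]); return X[:2]/X[2]
E
python3 - <<'E'
from h import *
np.set_printoptions(precision=4,suppress=True)
c=lambda u,v,x,y,k:np.array([x+(u+.5)/k-.5,y+(v+.5)/k-.5])
c1=lambda u,v:c(u,v,270,135,6); c2=lambda u,v:c(u,v,240,200,3); c3=lambda u,v:c(u,v,150,135,5)
for n,a,b in [("round",c1(221,370),c2(290,101)),("cap",c1(527,392),c2(124,147)),("label",c1(368,249),c2(258,252)),
 ("cup+y-x",c3(97,330),c2(684,70)),("cup+y+x",c3(108,182),c2(745,124)),("cup-y-x",c3(437,352),c2(500,125)),("mat1",(406,175),(89,345)),("mat2",(489,157),(137,395)),("mat3",(505,229),(238,338)),("mat4",(422,240),(191,292))]: 
    if n=="mat1": a,b=(489,157),(137,395)
    elif n=="mat2": a,b=(406,175),(238,338)
    elif n=="mat3": a,b=(422,240),(191,292)
    elif n=="mat4": a,b=(505,229),(89,345)
    print(n,*tri(np.float64(a),np.float64(b)))
print("round@91",atz(c1(221,370),.091),"cap@91",atz(c1(527,392),.091),"label@36",atz(c1(368,249),.036))
q=[atz(c1(*p),.076) for p in[(455,320),(606,326),(593,476),(438,470)]];print("sq",np.mean(q,0),np.degrees([np.arctan2(*(q[3]-q[0])[::-1]),np.arctan2(*(q[2]-q[1])[::-1])]))
q=np.array([atz(c3(*p),.014) for p in[(108,182),(97,330),(450,205),(437,352)]]);print("cups",q,q.mean(0))
q=np.array([atz(c1(*p),.0) for p in[(90,522),(638,562)]]);q2=np.array([atz(c1(*p),.018) for p in[(127,38),(665,70)]]);print("tray front",q,"back",q2)
q=np.array([atz(c1(*p),.036) for p in[(228,190),(520,211),(222,290),(513,316)]]);print("driver top white",q,q.mean(0))
print("jar",atz((400,219),.042),"rim",atz(c3(260,260),.03),"wrench",atz((267,168),.005))
E
```

```text
round [0.519  0.0519 0.0913] 0.4694271603292906
cap [ 0.5114 -0.0516  0.0915] 0.8295238618956046
label [0.5727 0.0011 0.0393] 0.2918592981589121
cup+y-x [0.5256 0.3567 0.0122] 0.7625219926561867
cup+y+x [0.5907 0.3524 0.0127] 0.0007508217081454368
cup-y-x [0.5165 0.2091 0.0136] 1.796383766325008
mat1 [ 0.6219 -0.3409  0.0146] 2.9408987089972065
mat2 [ 0.583  -0.1652  0.0031] 0.2914212019815781
mat3 [ 0.4395 -0.1959 -0.0005] 1.4240798935573393
mat4 [ 0.4654 -0.3799 -0.013 ] 2.4053033670326696
round@91 [0.5186 0.051 ] cap@91 [ 0.5108 -0.0532] label@36 [0.5732 0.0005]
sq [ 0.5116 -0.0526] [173.3683 174.5691]
cups [[0.5904 0.352 ]
 [0.5243 0.3548]
 [0.5798 0.201 ]
 [0.5143 0.2056]] [0.5522 0.2784]
tray front [[ 0.4796  0.1025]
 [ 0.4645 -0.0983]] back [[ 0.6565  0.0888]
 [ 0.6439 -0.1086]]
driver top white [[ 0.5949  0.0508]
 [ 0.587  -0.0541]
 [ 0.5583  0.0529]
 [ 0.5486 -0.0514]] [ 0.5722 -0.0004]
jar [ 0.4786 -0.1459] rim [0.552  0.2804] wrench [0.5989 0.142 ]
```

Triangulated heights match: tin tops at 0.091 m, driver label at 0.039 m, cups at 0.013 m. The tray and sign yaw is about -4°. The mat is centred near (0.531,-0.274) with yaw about 12°. I'll take the square tin first.

```bash
cat >> h.py <<'E'
def go(x,y,z,yaw=-4):   # yaw deg of closing axis from world +y; prints turn and shift in tool axes
    s=robot.sense(); R=Ro.from_rotvec(s["ee_rot"])
    a=np.radians(yaw); T=Ro.from_matrix(np.array([[-np.cos(a),-np.sin(a),0],[-np.sin(a),np.cos(a),0],[0,0,-1]]))
    print("t",round(s["clock"],2),"pos",s["position"].round(4),"turn",(R.inv()*T).as_rotvec().round(3),"shift",R.inv().apply(np.array([x,y,z])-s["position"]).round(4),"w",round(s["gripper_width"],3),"F",s["contact_force"].round(1))
E
python3 - <<'E'
from h import *
q=np.array([atz(p,.004) for p in[(489,157),(406,175),(422,240),(505,229)]]);print(q.round(3),q.mean(0))
go(.512,-.053,.16)
E
```

```text
[[ 0.623 -0.35 ]
 [ 0.583 -0.166]
 [ 0.438 -0.198]
 [ 0.462 -0.38 ]] [ 0.52632667 -0.273378  ]
t 0.1 pos [0.1628 0.4987 0.1886] turn [-0.001 -0.    -0.246] shift [-0.5032 -0.4159  0.0291] w 1.001 F [-0.2  0.1 -0.2]
```

```bash
python3 -m crank '[[[0,0,-0.1,-0.05,-0.04,0,0],[0,0,-0.2,-0.1,-0.08,0,0],[0,0,-0.246,-0.147,-0.122,0,0],[0,0,-0.246,-0.195,-0.162,0,0],[0,0,-0.246,-0.24,-0.2,0,0]]]' 20; python3 -c "
from h import *
go(.512,-.053,.16)"
```

```text
clock: 0.72
position: [0.3297, 0.2327, 0.1892]
ee_rot: [0.109, 3.139, 0.0]
contact_force: [0.6, 1.0, -0.1]
gripper_width: 0.997
gripper_force: 0.0
t 0.72 pos [0.3297 0.2327 0.1892] turn [0. 0. 0.] shift [-0.2017 -0.2723  0.0292] w 0.997 F [ 0.6  1.  -0.1]
```

```bash
python3 -m crank '[[[0,0,0,-0.036,-0.048,0,0],[0,0,0,-0.072,-0.096,0,0],[0,0,0,-0.108,-0.145,0,0],[0,0,0,-0.144,-0.194,0,0],[0,0,0,-0.17,-0.23,0,0]]]'; python3 -m crank '[[[0,0,0,-0.02,-0.03,0.01,0],[0,0,0,-0.0317,-0.0423,0.029,0],[0,0,0,-0.0317,-0.0423,0.029,0],[0,0,0,-0.0317,-0.0423,0.029,0],[0,0,0,-0.0317,-0.0423,0.029,0]]]';  python3 -c "
from h import *
go(.512,-.053,.038)
cv2.imwrite('pics/w1.png',vision.camera('wrist')[:,:,::-1])"
```

```text
clock: 1.35
position: [0.4834, -0.0092, 0.1889]
ee_rot: [-0.112, -3.139, -0.0]
contact_force: [0.1, 0.7, 0.2]
gripper_width: 1.001
gripper_force: 0.0
clock: 1.98
position: [0.5113, -0.0505, 0.1611]
ee_rot: [0.108, 3.139, -0.0]
contact_force: [0.2, -0.6, 0.4]
gripper_width: 0.998
gripper_force: 0.0
t 1.98 pos [ 0.5113 -0.0505  0.1611] turn [-0.     0.001  0.001] shift [-0.0007 -0.0024  0.1231] w 0.998 F [ 0.2 -0.6  0.4]
```

View pics/w1.png

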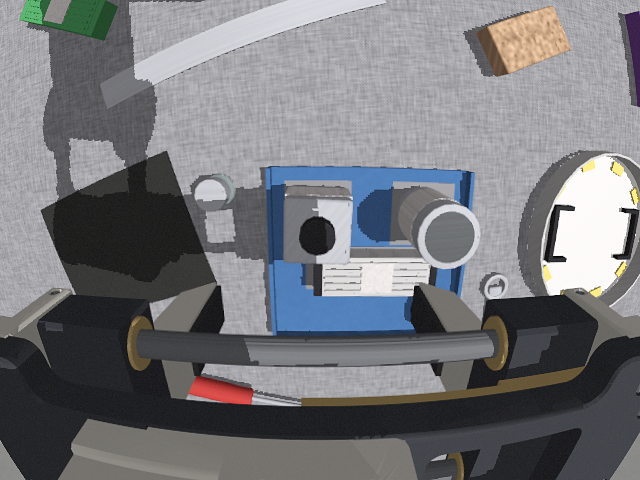

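The wrist view shows the cap at (317,236) between the fingers, with the tin's sides parallel to the tray. I descend and grip.

```bash
python3 -m crank '[[[0,0,0,-0.0007,-0.0024,0.025,0],[0,0,0,-0.0007,-0.0024,0.055,0],[0,0,0,-0.0007,-0.0024,0.085,0],[0,0,0,-0.0007,-0.0024,0.11,0],[0,0,0,-0.0007,-0.0024,0.123,0]]]'; python3 -m crank '[[[0,0,0,0,0,0,0.2],[0,0,0,0,0,0,0.6],[0,0,0,0,0,0,0.6],[0,0,0,0,0,0,0.6],[0,0,0,0,0,0,0.6]]]' 25;python3 -m crank '[[[0,0,0,0,0,0,0.6],[0,0,0,0,0,0,0.6],[0,0,0,0,0,0,0.6],[0,0,0,0,0,0,0.6],[0,0,0,0,0,0,0.6]]]' 25; python3 -c "
from h import *
go(.566,-.265,.17)"
```

```text
clock: 2.65
position: [0.5114, -0.0532, 0.0366]
ee_rot: [-0.108, -3.139, -0.0]
contact_force: [0.4, -0.0, 0.5]
gripper_width: 0.999
gripper_force: 0.0
clock: 3.28
position: [0.5126, -0.0535, 0.0387]
ee_rot: [0.11, 3.138, 0.0]
contact_force: [-3.2, 7.1, 15.7]
gripper_width: 0.505
gripper_force: 9.7
clock: 3.9
position: [0.5129, -0.0527, 0.0392]
ee_rot: [0.11, 3.137, 0.002]
contact_force: [-1.1, 7.5, 15.2]
gripper_width: 0.45
gripper_force: 26.6
t 3.9 pos [ 0.5129 -0.0527  0.0392] turn [ 0.001  0.003 -0.   ] shift [-0.0682 -0.2079 -0.1309] w 0.45 F [-1.1  7.5 15.2]
```

The opening is 41 mm where the tin should be 54 mm, and there is an upward force of 15 N. I look before lifting.

```bash
python3 -c "
from h import *
r=lambda im,x,y,w,h,k:cv2.resize(im[y:y+h,x:x+w,::-1],None,fx=k,fy=k,interpolation=cv2.INTER_CUBIC)
a=vision.camera('scene');b=vision.camera('wrist')
A=r(a,200,150,200,200,2.9);cv2.imwrite('pics/s2.png',np.hstack([A[:400,:400] if 0 else cv2.resize(A,(400,400)),r(b,230,150,200,200,2)]))
print(robot.sense())"
```

```text
{'clock': 4.0, 'q': array([-0.25238206,  0.49668683,  1.74791697,  0.00246217,  0.89430726,
       -1.75466462]), 'qvel': array([ 1.20603869e-05,  9.67246546e-04,  6.98297554e-04, -8.04996174e-04,
        1.34661685e-03, -7.48524533e-04]), 'effort': array([-3.34556200e+00, -3.83043373e+01, -1.68649149e+01, -1.58861294e+00,
       -1.06022671e+00, -3.26730742e-02]), 'position': array([ 0.51288914, -0.05265975,  0.03915991]), 'ee_rot': array([1.09909697e-01, 3.13663296e+00, 2.03405490e-03]), 'contact_force': array([-1.33202161,  7.83896834, 14.41618585]), 'moment': array([ 1.25288316,  0.32910685, -0.01548411]), 'gripper_force': 26.61269446456572, 'gripper_width': 0.45279023950870273}
```

View pics/s2.png

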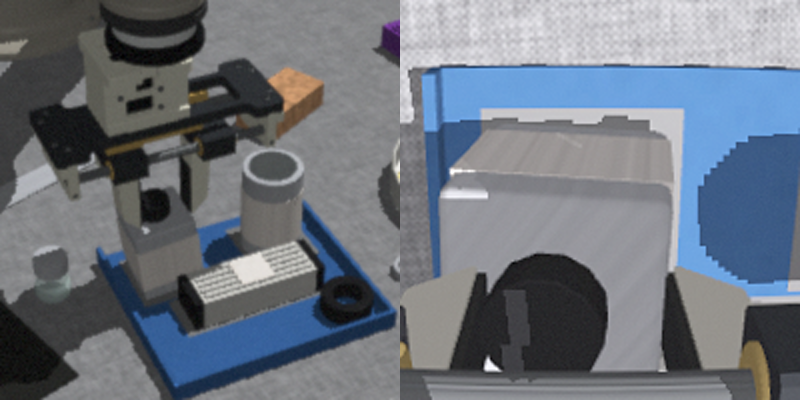

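```bash
python3 -c "
from h import *
r=lambda im,x,y,w,h,k:cv2.resize(im[y:y+h,x:x+w,::-1],None,fx=k,fy=k,interpolation=cv2.INTER_CUBIC)
a=vision.camera('scene');b=vision.camera('wrist')
cv2.imwrite('pics/s3.png',np.hstack([r(a,245,220,70,90,5.7)[:500,:398],r(b,255,200,130,165,3.05)[:500,:398]]))"
```

```text
(no output)
```

View pics/s3.png

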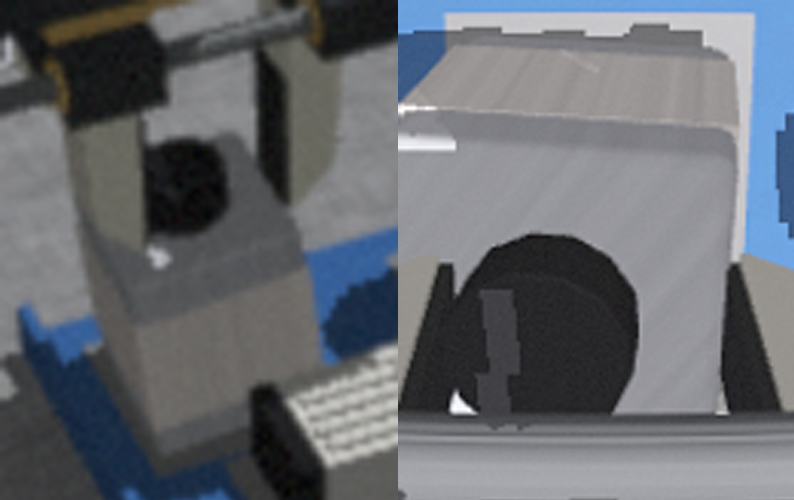

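```bash
python3 -c "
from h import *
s=robot.sense();R=Ro.from_rotvec(s['ee_rot']);M=P('scene')
for dx in(-.0095,.0095):
  for y in(-.0207,.0207):
    for dz in(0,-.02,-.037,-.066):
      X=s['position']+R.apply([dx,y,dz]);p=M@np.r_[X,1];p=p[:2]/p[2];print(dx,y,dz,X.round(3),((p-[245,220])*5.7).round())
"
```

```text
-0.0095 -0.0207 0 [ 0.521 -0.074  0.039] [151. 342.]
-0.0095 -0.0207 -0.02 [ 0.521 -0.074  0.059] [149. 290.]
-0.0095 -0.0207 -0.037 [ 0.521 -0.074  0.076] [146. 246.]
-0.0095 -0.0207 -0.066 [ 0.521 -0.074  0.105] [142. 167.]
-0.0095 0.0207 0 [ 0.524 -0.033  0.039] [279. 304.]
-0.0095 0.0207 -0.02 [ 0.524 -0.033  0.059] [278. 252.]
-0.0095 0.0207 -0.037 [ 0.524 -0.033  0.076] [277. 208.]
-0.0095 0.0207 -0.066 [ 0.524 -0.033  0.105] [276. 130.]
0.0095 -0.0207 0 [ 0.502 -0.073  0.039] [128. 304.]
0.0095 -0.0207 -0.02 [ 0.502 -0.073  0.059] [125. 253.]
0.0095 -0.0207 -0.037 [ 0.502 -0.073  0.076] [123. 208.]
0.0095 -0.0207 -0.066 [ 0.502 -0.073  0.105] [118. 130.]
0.0095 0.0207 0 [ 0.505 -0.031  0.039] [255. 267.]
0.0095 0.0207 -0.02 [ 0.505 -0.031  0.059] [253. 216.]
0.0095 0.0207 -0.037 [ 0.505 -0.031  0.076] [252. 172.]
0.0095 0.0207 -0.066 [ 0.505 -0.031  0.105] [250.  94.]
```

The −y finger has sunk through the tin's top edge up to the cap: 27 + 14 = 41 mm, exactly the opening read. The pads reached right to the shoulder edge at z = 0.076. I'll open slowly, regrip lower (TCP 0.031), and close gently.

```bash
python3 -m crank '[[[0,0,0,0,0,0,0.5],[0,0,0,0,0,0,0.45],[0,0,0,0,0,0,0.4],[0,0,0,0,0,0,0.35],[0,0,0,0,0,0,0.3]]]' 5; python3 -m crank '[[[0,0,0,0,0,0,0.2],[0,0,0,0,0,0,0.1],[0,0,0,0,0,0,0.0],[0,0,0,0,0,0,0],[0,0,0,0,0,0,0]]]';  python3 -c "
from h import *
go(.512,-.053,.031)
r=lambda im,x,y,w,h,k:cv2.resize(im[y:y+h,x:x+w,::-1],None,fx=k,fy=k,interpolation=cv2.INTER_CUBIC)
a=vision.camera('scene');b=vision.camera('wrist')
cv2.imwrite('pics/s4.png',np.hstack([r(a,235,215,100,100,4),r(b,220,180,200,200,2)]))"
```

```text
clock: 4.72
position: [0.5127, -0.054, 0.0385]
ee_rot: [0.109, 3.137, -0.001]
contact_force: [-0.4, -0.2, 6.9]
gripper_width: 0.686
gripper_force: 3.6
clock: 5.35
position: [0.5117, -0.0537, 0.0371]
ee_rot: [-0.11, -3.139, -0.0]
contact_force: [0.4, -0.4, -0.1]
gripper_width: 1.0
gripper_force: 0.0
t 5.35 pos [ 0.5117 -0.0537  0.0371] turn [ 0. -0.  0.] shift [-0.0003  0.0007  0.0061] w 1.0 F [ 0.4 -0.4 -0.1]
```

View pics/s4.png

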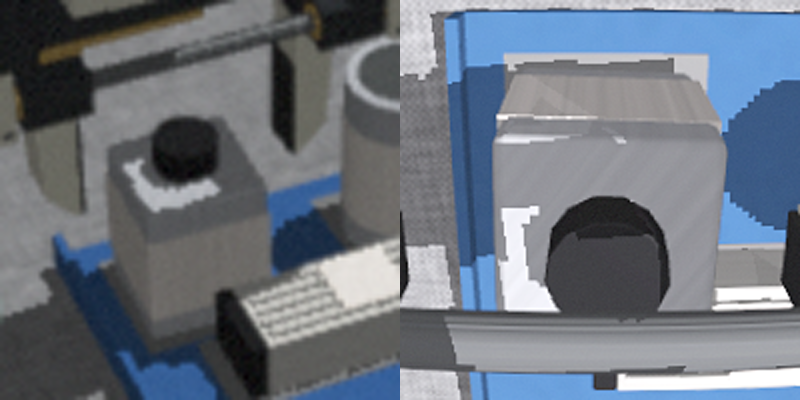

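The tin is upright and unmoved, with its centre about 3.5 mm to the +y side of the gripper centre. I correct, lower the tool and close gently.

```bash
python3 -m crank '[[[0,0,0,0,0.003,0.003,0],[0,0,0,0,0.0035,0.006,0.1],[0,0,0,0,0.0035,0.006,0.2],[0,0,0,0,0.0035,0.006,0.3],[0,0,0,0,0.0035,0.006,0.34]]]' 10; python3 -m crank '[[[0,0,0,0,0,0,0.36],[0,0,0,0,0,0,0.38],[0,0,0,0,0,0,0.4],[0,0,0,0,0,0,0.42],[0,0,0,0,0,0,0.44]]]' 10;python3 -m crank '[[[0,0,0,0,0,0,0.45],[0,0,0,0,0,0,0.46],[0,0,0,0,0,0,0.46],[0,0,0,0,0,0,0.46],[0,0,0,0,0,0,0.46]]]' 12
```

```text
clock: 6.08
position: [0.5121, -0.0503, 0.0313]
ee_rot: [0.11, 3.139, 0.0]
contact_force: [0.2, -0.0, -0.3]
gripper_width: 0.672
gripper_force: 0.0
clock: 6.7
position: [0.5123, -0.0506, 0.0314]
ee_rot: [0.11, 3.139, -0.001]
contact_force: [-1.1, -3.4, 1.0]
gripper_width: 0.587
gripper_force: 9.9
clock: 7.32
position: [0.5123, -0.0503, 0.0313]
ee_rot: [0.109, 3.139, -0.0]
contact_force: [0.2, -2.3, 1.7]
gripper_width: 0.59
gripper_force: 11.9
```

The opening is now 54 mm, as it should be. I lift.

```bash
python3 -m crank '[[[0,0,0,0,0,0,0.5],[0,0,0,0,0,-0.01,0.5],[0,0,0,0,0,-0.03,0.5],[0,0,0,0,0,-0.055,0.5],[0,0,0,0,0,-0.08,0.5]]]' 18; python3 -c "
from h import *
go(.566,-.265,.12)"
```

```text
clock: 7.95
position: [0.5111, -0.0493, 0.1116]
ee_rot: [-0.109, -3.137, -0.002]
contact_force: [-0.2, -0.0, -4.6]
gripper_width: 0.584
gripper_force: 17.9
t 7.95 pos [ 0.5111 -0.0493  0.1116] turn [ 0.001 -0.002  0.   ] shift [-0.0698 -0.2113 -0.0089] w 0.584 F [-0.2 -0.  -4.6]
```

```bash
python3 -m crank '[[[0,0,0,-0.006,-0.02,-0.005,0.5],[0,0,0,-0.018,-0.055,-0.01,0.5],[0,0,0,-0.034,-0.1,-0.01,0.5],[0,0,0,-0.05,-0.15,-0.01,0.5],[0,0,0,-0.062,-0.19,-0.01,0.5]]]'; python3 -m crank '[[[0,0,0,-0.006,-0.016,0,0.5],[0,0,0,-0.008,-0.021,0.01,0.5],[0,0,0,-0.008,-0.021,0.03,0.5],[0,0,0,-0.008,-0.021,0.05,0.5],[0,0,0,-0.008,-0.021,0.065,0.5]]]'; python3 -c "
from h import *
go(.566,-.265,.031)"
```

```text
clock: 8.57
position: [0.5601, -0.2465, 0.1198]
ee_rot: [-0.111, -3.138, -0.002]
contact_force: [1.4, 0.5, -4.0]
gripper_width: 0.588
gripper_force: 17.9
clock: 9.2
position: [0.5664, -0.2638, 0.0544]
ee_rot: [-0.108, -3.138, -0.003]
contact_force: [-0.4, 0.0, -4.0]
gripper_width: 0.585
gripper_force: 17.9
t 9.2 pos [ 0.5664 -0.2638  0.0544] turn [ 0.002 -0.002  0.001] shift [ 0.0003 -0.0013  0.0234] w 0.585 F [-0.4  0.  -4. ]
```

```bash
python3 -m crank '[[[0,0,0,0,0,0.008,0.5],[0,0,0,0,0,0.016,0.5],[0,0,0,0,0,0.021,0.5],[0,0,0,0,0,0.0235,0.5],[0,0,0,0,0,0.0235,0.5]]]'; python3 -m crank '[[[0,0,0,0,0,0.001,0.42],[0,0,0,0,0,0.001,0.36],[0,0,0,0,0,0.001,0.28],[0,0,0,0,0,0.001,0.1],[0,0,0,0,0,0.001,0]]]'; python3 -m crank '[[[0,0,0,0,0,0,0],[0,0,0,0,0,-0.02,0],[0,0,0,0,0,-0.06,0],[0,0,0,0,0,-0.1,0],[0,0,0,0,0,-0.13,0]]]';python3 -c "
from h import *
go(.519,.052,.165)"
```

```text
clock: 9.82
position: [0.5673, -0.2657, 0.0328]
ee_rot: [0.11, 3.139, -0.0]
contact_force: [-0.3, -0.9, -3.6]
gripper_width: 0.581
gripper_force: 17.9
clock: 10.45
position: [0.5673, -0.2656, 0.0319]
ee_rot: [0.11, 3.139, -0.0]
contact_force: [-0.4, 0.3, -0.9]
gripper_width: 0.888
gripper_force: 0.0
clock: 11.08
position: [0.5675, -0.2658, 0.1637]
ee_rot: [0.11, 3.138, -0.001]
contact_force: [-0.6, -0.1, -0.9]
gripper_width: 1.0
gripper_force: 0.0
t 11.07 pos [ 0.5675 -0.2658  0.1637] turn [-0.001  0.002  0.   ] shift [ 0.0705  0.3137 -0.0017] w 1.0 F [-0.6 -0.1 -0.9]
```

```bash
python3 -m crank '[[[0,0,0,0.013,0.06,0,0],[0,0,0,0.027,0.12,0,0],[0,0,0,0.041,0.18,0,0],[0,0,0,0.055,0.24,0,0],[0,0,0,0.068,0.3,0,0]]]'; python3 -m crank '[[[0,0,0,0.0025,0.014,0,0],[0,0,0,0.0025,0.014,0,0],[0,0,0,0.0025,0.014,0,0],[0,0,0,0.0025,0.014,0,0],[0,0,0,0.0025,0.014,0,0]]]';python3 -c "
from h import *
go(.519,.053,.036)
r=lambda im,x,y,w,h,k:cv2.resize(im[y:y+h,x:x+w,::-1],None,fx=k,fy=k,interpolation=cv2.INTER_CUBIC)
a=vision.camera('top');b=vision.camera('wrist')
cv2.imwrite('pics/s5.png',np.hstack([r(a,400,150,120,100,3.3),r(b,220,140,200,165,2)]))"
```

```text
clock: 11.7
position: [0.5198, 0.0402, 0.162]
ee_rot: [0.11, 3.139, 0.0]
contact_force: [0.6, -0.3, 0.5]
gripper_width: 1.0
gripper_force: 0.0
clock: 12.32
position: [0.5189, 0.0515, 0.1616]
ee_rot: [-0.112, -3.139, -0.0]
contact_force: [-0.2, -1.4, 0.0]
gripper_width: 1.001
gripper_force: 0.0
t 12.32 pos [0.5189 0.0515 0.1616] turn [ 0.    -0.    -0.002] shift [-0.      0.0015  0.1256] w 1.001 F [-0.2 -1.4  0. ]
```

View pics/s5.png

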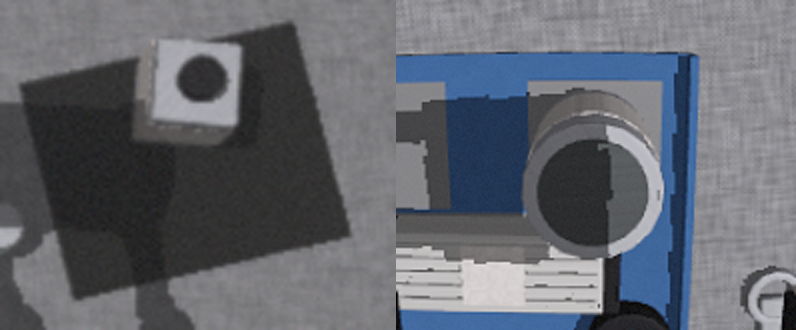

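The square tin stands upright on the mat. The round rim centre is at wrist pixel (318,191), in line with the gripper. I descend and grip.

```bash
python3 -m crank '[[[0,0,0,0,0,0.03,0],[0,0,0,0,0,0.06,0],[0,0,0,0,0,0.09,0],[0,0,0,0,0,0.115,0.1],[0,0,0,0,0,0.126,0.2]]]'; python3 -m crank '[[[0,0,0,0,0,0,0.3],[0,0,0,0,0,0,0.36],[0,0,0,0,0,0,0.38],[0,0,0,0,0,0,0.4],[0,0,0,0,0,0,0.42]]]' 10;python3 -m crank '[[[0,0,0,0,0,0,0.44],[0,0,0,0,0,0,0.46],[0,0,0,0,0,0,0.46],[0,0,0,0,0,0,0.46],[0,0,0,0,0,0,0.46]]]' 12
```

```text
clock: 13.05
position: [0.518, 0.0524, 0.0345]
ee_rot: [-0.11, -3.138, -0.0]
contact_force: [0.3, 0.3, 0.0]
gripper_width: 0.844
gripper_force: 0.0
clock: 13.68
position: [0.519, 0.0524, 0.0361]
ee_rot: [0.109, 3.139, -0.0]
contact_force: [0.1, -0.0, 1.6]
gripper_width: 0.587
gripper_force: 10.0
clock: 14.3
position: [0.519, 0.0524, 0.0361]
ee_rot: [0.11, 3.139, -0.0]
contact_force: [-0.5, -1.8, 5.2]
gripper_width: 0.58
gripper_force: 12.0
```

```bash
python3 -m crank '[[[0,0,0,0,0,0,0.5],[0,0,0,0,0,-0.01,0.5],[0,0,0,0,0,-0.03,0.5],[0,0,0,0,0,-0.06,0.5],[0,0,0,0,0,-0.09,0.5]]]' 18; python3 -c "
from h import *
go(.488,-.282,.13)"
```

```text
clock: 14.92
position: [0.518, 0.0528, 0.1262]
ee_rot: [-0.11, -3.138, -0.001]
contact_force: [0.7, -0.8, -5.3]
gripper_width: 0.582
gripper_force: 18.0
t 14.93 pos [0.518  0.0528 0.1262] turn [ 0.    -0.002  0.   ] shift [ 0.0066 -0.3361 -0.0039] w 0.582 F [ 0.7 -0.8 -5.3]
```

```bash
python3 -m crank '[[[0,0,0,0,-0.02,0,0.5],[0,0,0,0.001,-0.06,0,0.5],[0,0,0,0.002,-0.11,0,0.5],[0,0,0,0.003,-0.16,0,0.5],[0,0,0,0.004,-0.21,0,0.5]]]'; python3 -m crank '[[[0,0,0,0.001,-0.045,0,0.5],[0,0,0,0.002,-0.085,0,0.5],[0,0,0,0.003,-0.115,0,0.5],[0,0,0,0.003,-0.126,0.005,0.5],[0,0,0,0.003,-0.126,0.015,0.5]]]'; python3 -m crank '[[[0,0,0,0,0,0.02,0.5],[0,0,0,0,0,0.035,0.5],[0,0,0,0,0,0.045,0.5],[0,0,0,0,0,0.055,0.5],[0,0,0,0,0,0.06,0.5]]]'; python3 -c "
from h import *
go(.488,-.282,.035)"
```

```text
clock: 15.55
position: [0.4994, -0.1576, 0.1254]
ee_rot: [-0.109, -3.139, -0.002]
contact_force: [-0.3, -0.4, -3.2]
gripper_width: 0.583
gripper_force: 18.0
clock: 16.18
position: [0.4882, -0.282, 0.11]
ee_rot: [-0.111, -3.139, -0.001]
contact_force: [-0.1, 0.2, -3.4]
gripper_width: 0.581
gripper_force: 18.0
clock: 16.8
position: [0.4883, -0.2819, 0.0502]
ee_rot: [-0.109, -3.139, -0.001]
contact_force: [0.5, -0.4, -4.3]
gripper_width: 0.58
gripper_force: 18.0
t 16.8 pos [ 0.4883 -0.2819  0.0502] turn [ 0. -0.  0.] shift [ 0.0003 -0.0001  0.0152] w 0.58 F [ 0.5 -0.4 -4.3]
```

```bash
python3 -m crank '[[[0,0,0,0,0,0.005,0.5],[0,0,0,0,0,0.01,0.5],[0,0,0,0,0,0.0135,0.5],[0,0,0,0,0,0.0155,0.5],[0,0,0,0,0,0.0155,0.5]]]'; python3 -m crank '[[[0,0,0,0,0,0,0.42],[0,0,0,0,0,0,0.36],[0,0,0,0,0,0,0.28],[0,0,0,0,0,0,0.1],[0,0,0,0,0,0,0]]]'; python3 -m crank '[[[0,0,0,0,0,0,0],[0,0,0,0,0,-0.02,0],[0,0,0,0,0,-0.06,0],[0,0,0,0,0,-0.1,0],[0,0,0,0,0,-0.13,0]]]';python3 -c "
from h import *
go(.572,0.001,.165,-94)"
```

```text
clock: 17.42
position: [0.4883, -0.2821, 0.0351]
ee_rot: [-0.11, -3.14, -0.0]
contact_force: [0.4, -0.5, -4.3]
gripper_width: 0.582
gripper_force: 18.0
clock: 18.05
position: [0.4884, -0.2822, 0.0354]
ee_rot: [0.11, 3.139, -0.0]
contact_force: [-0.2, 0.3, 0.9]
gripper_width: 0.888
gripper_force: 0.0
clock: 18.68
position: [0.4886, -0.2824, 0.167]
ee_rot: [0.11, 3.138, -0.001]
contact_force: [0.1, -0.6, -0.1]
gripper_width: 0.996
gripper_force: 0.0
t 18.68 pos [ 0.4886 -0.2824  0.167 ] turn [0.    0.002 1.571] shift [-0.0634  0.2885  0.0019] w 0.996 F [ 0.1 -0.6 -0.1]
```

```bash
python3 -m crank '[[[0,0,0.18,-0.013,0.055,0,0],[0,0,0.36,-0.026,0.11,0,0],[0,0,0.54,-0.038,0.165,0,0],[0,0,0.72,-0.05,0.22,0,0],[0,0,0.9,-0.06,0.27,0,0]]]'; python3 -m crank '[[[0,0,0.18,0,0,0,0],[0,0,0.36,0,0,0,0],[0,0,0.54,0,0,0,0],[0,0,0.671,0,0,0,0],[0,0,0.671,0,0,0,0]]]';python3 -c "
from h import *
go(.572,0.001,.165,-94);print(robot.sense()['q'])
r=lambda im,x,y,w,h,k:cv2.resize(im[y:y+h,x:x+w,::-1],None,fx=k,fy=k,interpolation=cv2.INTER_CUBIC)
a=vision.camera('top');b=vision.camera('wrist')
np.save('cm.npy',vision.camera_model('wrist'),allow_pickle=True)
cv2.imwrite('pics/s6.png',np.hstack([r(a,400,150,120,130,3.3),r(b,220,120,200,215,2)[:429]]))"
```

```text
clock: 19.3
position: [0.5668, -0.0174, 0.1653]
ee_rot: [1.45, 2.787, 0.0]
contact_force: [0.7, 0.1, 0.2]
gripper_width: 0.997
gripper_force: 0.0
clock: 19.92
position: [0.5665, -0.0192, 0.1652]
ee_rot: [-2.279, -2.162, 0.0]
contact_force: [0.2, 0.8, -0.0]
gripper_width: 1.002
gripper_force: 0.0
t 19.93 pos [ 0.5665 -0.0192  0.1652] turn [-0.    -0.     0.017] shift [0.0204 0.0045 0.0002] w 1.002 F [ 0.2  0.8 -0. ]
[-1.69081790e-01  4.37727389e-01  1.44461858e+00  7.35406530e-05
  1.25935228e+00 -1.16661586e-01]
```

View pics/s6.png

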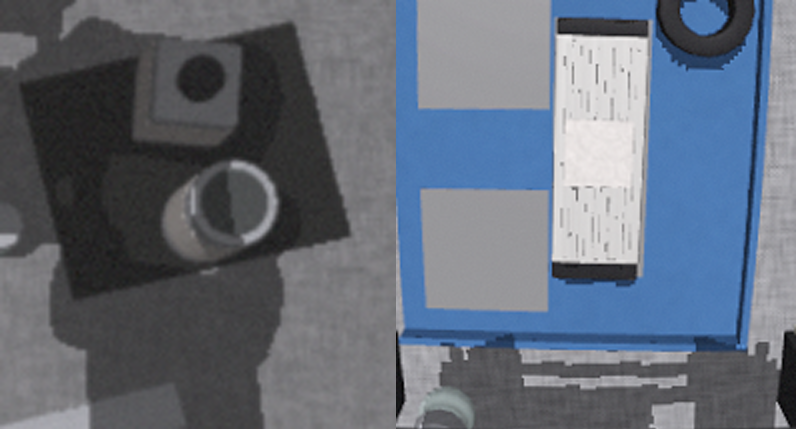

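Both tins stand on the mat. The driver's centre is at wrist pixel about (321.5,194.5). I check how far the round tin is from the mat's edge and compute the driver's pose.

```bash
python3 -c "
from h import *
c=np.mean([atz(p,.004) for p in[(489,157),(406,175),(422,240),(505,229)]],0)
for n,p in (('round',(470.6,212.1)),('sq',(461,173.8))):
  d=atz(p,.089)-c; a=np.radians(12.5); print(n,atz(p,.089),d@[np.cos(a),np.sin(a)],d@[-np.sin(a),np.cos(a)])
m=np.load('cm.npy',allow_pickle=True).item();K=m['K'];C=-m['R'].T@m['t']
def w(u,v,z):
  d=np.array([(u-396)/2+220-K[0,2]-.25,v/2+120-K[1,2]-.25])/K[0,0];t=np.hypot(*d);r=m['R'].T@np.r_[d/t*np.sin(t),np.cos(t)];return C+r*(z-C[2])/r[2]
q=np.array([w(*p,.035) for p in [(557,20),(650,22),(552,264),(637,280)]]);print(q.round(4));print('label',w(599,153,.036),'ends',w(602,20,.034),w(594,277,.034))
s1,s2=w(484,108,.006),w(485,188,.006);print(s1,s2)
go(.572,.001,.1,-94)
"
```

```text
round [ 0.4855769 -0.2836715] -0.04201176102697008 -0.0012296309448421403
sq [ 0.56521104 -0.26637147] 0.03947914190198132 -0.0015756692088956573
[[ 0.5551  0.0608  0.035 ]
 [ 0.5952  0.058   0.035 ]
 [ 0.546  -0.0499  0.035 ]
 [ 0.5851 -0.0599  0.035 ]]
label [0.57023402 0.00110997 0.036     ] ends [0.57447344 0.05970925 0.034     ] [ 0.56506423 -0.05768291  0.034     ]
[0.5161651  0.02089105 0.006     ] [ 0.51340305 -0.01866141  0.006     ]
t 20.02 pos [ 0.5665 -0.0192  0.1652] turn [ 0.    -0.     0.019] shift [0.0205 0.0045 0.0652] w 0.999 F [0.4 1.3 0.2]
```

```bash
python3 -m crank '[[[0,0,0.02,0.0205,0.0035,0,0.25],[0,0,0.02,0.0205,0.0035,0.02,0.25],[0,0,0.02,0.0205,0.0035,0.05,0.25],[0,0,0.02,0.0205,0.0035,0.08,0.25],[0,0,0.02,0.0205,0.0035,0.1,0.25]]]' 12;python3 -m crank '[[[0,0,0,0,0,0.015,0.25],[0,0,0,0,0,0.03,0.25],[0,0,0,0,0,0.042,0.25],[0,0,0,0,0,0.05,0.25],[0,0,0,0,0,0.054,0.25]]]'; python3 -c "
from h import *
go(.571,.001,.0105,-94.5)"
```

```text
clock: 20.65
position: [0.5705, 0.0012, 0.0638]
ee_rot: [-2.298, -2.14, 0.001]
contact_force: [0.7, -0.1, 0.2]
gripper_width: 0.747
gripper_force: 0.0
clock: 21.28
position: [0.5711, 0.0011, 0.0109]
ee_rot: [-2.302, -2.138, -0.0]
contact_force: [-0.3, -0.3, -0.3]
gripper_width: 0.75
gripper_force: 0.0
t 21.27 pos [0.5711 0.0011 0.0109] turn [-0.    -0.     0.005] shift [-0.0001 -0.0001  0.0004] w 0.75 F [-0.3 -0.3 -0.3]
```

```bash
python3 -m crank '[[[0,0,0,0,0,0,0.4],[0,0,0,0,0,0,0.5],[0,0,0,0,0,0,0.54],[0,0,0,0,0,0,0.56],[0,0,0,0,0,0,0.58]]]' 10;python3 -m crank '[[[0,0,0,0,0,0,0.6],[0,0,0,0,0,0,0.62],[0,0,0,0,0,0,0.65],[0,0,0,0,0,0,0.65],[0,0,0,0,0,0,0.65]]]' 18; python3 -m crank '[[[0,0,0,0,0,-0.005,0.65],[0,0,0,0,0,-0.02,0.65],[0,0,0,0,0,-0.045,0.65],[0,0,0,0,0,-0.07,0.65],[0,0,0,0,0,-0.09,0.65]]]'; python3 -c "
from h import *
go(.552,.279,.1,-94)"
```

```text
clock: 21.9
position: [0.5712, 0.0011, 0.0113]
ee_rot: [2.302, 2.138, 0.0]
contact_force: [-1.2, 0.2, 0.4]
gripper_width: 0.421
gripper_force: 0.0
clock: 22.52
position: [0.5711, 0.0011, 0.0112]
ee_rot: [-2.302, -2.138, -0.0]
contact_force: [-0.2, 0.3, -0.9]
gripper_width: 0.35
gripper_force: 0.0
clock: 23.15
position: [0.5717, 0.001, 0.1036]
ee_rot: [2.3, 2.137, 0.002]
contact_force: [0.7, 0.4, -0.3]
gripper_width: 0.35
gripper_force: 0.0
t 23.15 pos [0.5717 0.001  0.1036] turn [ 0.002  0.    -0.004] shift [ 0.2758 -0.0401  0.0035] w 0.35 F [ 0.7  0.4 -0.3]
```

The fingers closed to 32 mm with no force, so the grasp failed. I look again.

```bash
python3 -c "
from h import *
r=lambda im,x,y,w,h,k:cv2.resize(im[y:y+h,x:x+w,::-1],None,fx=k,fy=k,interpolation=cv2.INTER_CUBIC)
a=vision.camera('scene');b=vision.camera('wrist')
cv2.imwrite('pics/s7.png',np.hstack([r(a,235,200,170,170,2.35),r(b,200,120,220,220,1.8)[:399]]) if 0 else np.hstack([cv2.resize(r(a,235,200,170,170,2.35),(400,400)),cv2.resize(b[120:340,210:430,::-1],(400,400))]))
cv2.imwrite('pics/w7.png',b[:,:,::-1])"
```

```text
(no output)
```

View pics/s7.png

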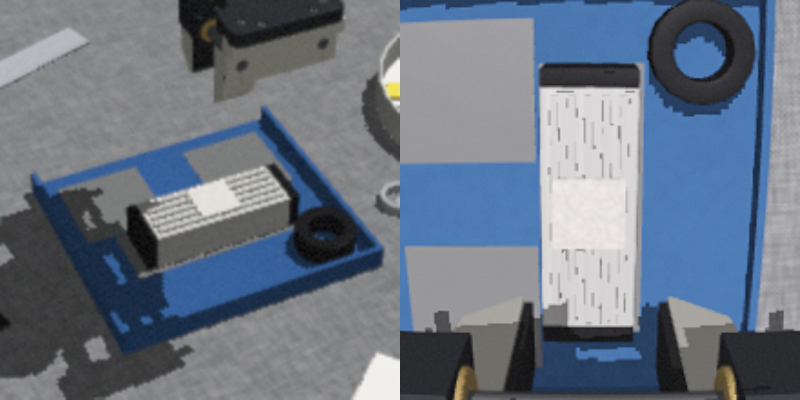

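```bash
python3 -c "
from h import *
m=vision.camera_model('wrist');K=m['K'];C=-m['R'].T@m['t']
def w(u,v,z):
  d=np.array([(u-400)*.55+210-K[0,2],v*.55+120-K[1,2]])/K[0,0];t=np.hypot(*d);r=m['R'].T@np.r_[d/t*np.sin(t),np.cos(t)];return (C+r*(z-C[2])/r[2]).round(4)
print('label',w(588,213,.036),'W corners',w(541,66,.034),w(640,66,.034),w(544,338,.034),w(632,338,.034))
print('z scan: width mid', [ (z,w(540,200,z)[0],w(639,200,z)[0]) for z in(.006,.02,.034)])
s=robot.sense();M=P('scene');R=Ro.from_rotvec(s['ee_rot'])
for y in(-.016,.016):
  X=s['position']+R.apply([0,y,0]);p=M@np.r_[X,1];p=p[:2]/p[2];print(((p-[235,200])*400/170).round())
"
```

```text
label [0.5698 0.0018 0.036 ] W corners [0.5559 0.0626 0.034 ] [0.5946 0.0597 0.034 ] [ 0.5459 -0.0547  0.034 ] [ 0.5846 -0.0576  0.034 ]
z scan: width mid [(0.006, np.float64(0.5478), np.float64(0.5925)), (0.02, np.float64(0.5492), np.float64(0.5917)), (0.034, np.float64(0.5505), np.float64(0.591))]
[204. 113.]
[225. 139.]
```

The grasp closed above the driver. In the scene views the finger ends sit about 37 mm above the reported TCP: z ≈ 0.076 at the tin for a reading of 0.039, and the same here. This also explains the shoulder contact earlier. I redo the grasp about 37 mm lower, descending in small steps and watching the force.

```bash
python3 -m crank '[[[0,0,0,0,0.000,0,0.25],[0,0,0,0,0,0,0.25],[0,0,0,0,0,0.03,0.25],[0,0,0,0,0,0.06,0.25],[0,0,0,0,-0.001,0.09,0.25]]]' 10;python3 -m crank '[[[0,0,0,0,0,0.005,0.25],[0,0,0,0,0,0.01,0.25],[0,0,0,0,0,0.015,0.25],[0,0,0,0,0,0.02,0.25],[0,0,0,0,0,0.024,0.25]]]'; python3 -c "
from h import *
go(.5705,.001,-.026,-94.5)"
```

```text
clock: 23.88
position: [0.5696, 0.0012, 0.0095]
ee_rot: [-2.301, -2.137, 0.001]
contact_force: [0.3, 0.3, -0.4]
gripper_width: 0.749
gripper_force: 0.0
clock: 24.5
position: [0.5703, 0.0011, -0.0127]
ee_rot: [2.302, 2.138, 0.001]
contact_force: [0.1, 0.5, 0.2]
gripper_width: 0.751
gripper_force: 0.0
t 24.5 pos [ 0.5703  0.0011 -0.0127] turn [ 0.001 -0.     0.005] shift [-0.0001  0.0002  0.0133] w 0.751 F [0.1 0.5 0.2]
```

No contact at a reading of −0.0127, which confirms the offset. I continue down to about −0.025.

```bash
python3 -m crank '[[[0,0,0,0,0,0.003,0.25],[0,0,0,0,0,0.006,0.25],[0,0,0,0,0,0.009,0.25],[0,0,0,0,0,0.012,0.25],[0,0,0,0,0,0.012,0.25]]]'; python3 -m crank '[[[0,0,0,0,0,0,0.4],[0,0,0,0,0,0,0.48],[0,0,0,0,0,0,0.52],[0,0,0,0,0,0,0.56],[0,0,0,0,0,0,0.58]]]' 10;python3 -m crank '[[[0,0,0,0,0,0,0.6],[0,0,0,0,0,0,0.62],[0,0,0,0,0,0,0.65],[0,0,0,0,0,0,0.65],[0,0,0,0,0,0,0.65]]]' 18
```

```text
clock: 25.12
position: [0.5699, 0.0012, -0.0251]
ee_rot: [-2.301, -2.138, 0.0]
contact_force: [-0.3, -0.8, 0.7]
gripper_width: 0.751
gripper_force: 0.0
clock: 25.75
position: [0.5703, 0.0011, -0.0247]
ee_rot: [2.302, 2.138, 0.001]
contact_force: [0.7, -0.3, -0.2]
gripper_width: 0.431
gripper_force: 10.0
clock: 26.38
position: [0.5703, 0.0011, -0.0247]
ee_rot: [2.302, 2.138, 0.001]
contact_force: [1.5, -0.5, -0.1]
gripper_width: 0.435
gripper_force: 18.0
```

Gripped at 40 mm. I lift and carry it to the sign.

```bash
python3 -m crank '[[[0,0,0,0,0,-0.005,0.65],[0,0,0,0,0,-0.02,0.65],[0,0,0,0,0,-0.045,0.65],[0,0,0,0,0,-0.07,0.65],[0,0,0,0,0,-0.09,0.65]]]'; python3 -c "
from h import *
go(.552,.279,.065,-94)"
```

```text
clock: 27.0
position: [0.5702, 0.0011, 0.0672]
ee_rot: [2.301, 2.138, 0.001]
contact_force: [-0.4, -0.3, -1.9]
gripper_width: 0.432
gripper_force: 18.0
t 27.0 pos [0.5702 0.0011 0.0672] turn [ 0.001  0.    -0.004] shift [ 0.2758 -0.0386  0.0021] w 0.432 F [-0.4 -0.3 -1.9]
```

```bash
python3 -m crank '[[[0,0,0,0.02,-0.003,0,0.65],[0,0,0,0.06,-0.008,0,0.65],[0,0,0,0.11,-0.015,0,0.65],[0,0,0,0.16,-0.022,0,0.65],[0,0,0,0.2,-0.028,0,0.65]]]'; python3 -m crank '[[[0,0,-0.004,0.04,-0.006,0,0.65],[0,0,-0.004,0.066,-0.009,0,0.65],[0,0,-0.004,0.0758,-0.0106,0,0.65],[0,0,-0.004,0.0758,-0.0106,0,0.65],[0,0,-0.004,0.0758,-0.0106,0,0.65]]]'; python3 -c "
from h import *
go(.552,.279,-.026,-94)
b=vision.camera('wrist')
cv2.imwrite('pics/w8.png',cv2.resize(b[60:330,180:460,::-1],None,fx=2,fy=2,interpolation=cv2.INTER_CUBIC))
np.save('cm.npy',vision.camera_model('wrist'),allow_pickle=True)"
```

```text
clock: 27.62
position: [0.5553, 0.2056, 0.0646]
ee_rot: [-2.299, -2.139, 0.002]
contact_force: [0.3, 0.4, -2.8]
gripper_width: 0.434
gripper_force: 18.0
clock: 28.25
position: [0.5518, 0.2781, 0.0651]
ee_rot: [-2.298, -2.142, 0.001]
contact_force: [0.1, -0.6, -3.5]
gripper_width: 0.437
gripper_force: 18.0
t 28.25 pos [0.5518 0.2781 0.0651] turn [-0.001  0.    -0.001] shift [0.001  0.0001 0.0911] w 0.437 F [ 0.1 -0.6 -3.5]
```

View pics/w8.png

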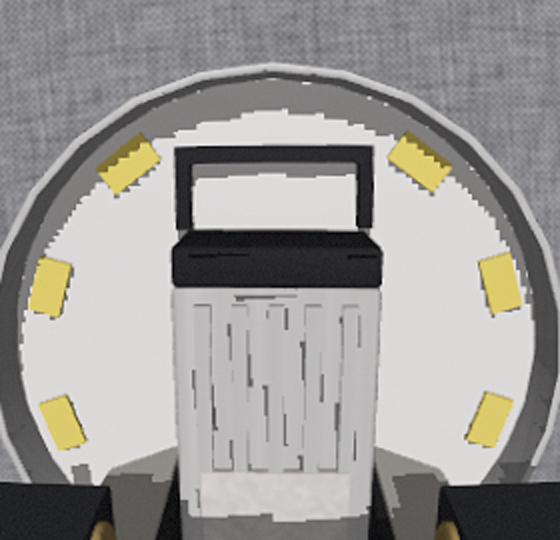

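The picture shows the +y cup with outer corners at (176,147) and (372,147). The driver's end is centred on it, at x about 276 against 274, and square to it. I check the cup's world position.

```bash
python3 -c "
from h import *
m=np.load('cm.npy',allow_pickle=True).item();K=m['K'];C=-m['R'].T@m['t']
def w(u,v,z):
  d=np.array([u/2+180-.25-K[0,2],v/2+60-.25-K[1,2]])/K[0,0];t=np.hypot(*d);r=m['R'].T@np.r_[d/t*np.sin(t),np.cos(t)];return (C+r*(z-C[2])/r[2]).round(4)
print(w(176,147,.014),w(372,147,.014),'inner end',w(274,163,.014),'driver end @.105 top',w(275,233,.123), w(275,285,.0945))
print('rim top',w(276,68,.03))"
```

```text
[0.5242 0.3575 0.014 ] [0.5885 0.3528 0.014 ] inner end [0.5559 0.3494 0.014 ] driver end @.105 top [0.5556 0.3399 0.123 ] [0.5545 0.3244 0.0945]
rim top [0.5587 0.3794 0.03  ]
```

```bash
python3 -m crank '[[[0,0,0,0.0012,0,0.015,0.65],[0,0,0,0.0012,0,0.035,0.65],[0,0,0,0.0012,0,0.053,0.65],[0,0,0,0.0012,0,0.066,0.65],[0,0,0,0.0012,0,0.075,0.65]]]'; python3 -m crank '[[[0,0,0,0,0,0.005,0.65],[0,0,0,0,0,0.009,0.65],[0,0,0,0,0,0.013,0.65],[0,0,0,0,0,0.016,0.65],[0,0,0,0,0,0.016,0.65]]]'; python3 -c "
from h import *
go(.5517,.2795,-.0265,-94)"
```

```text
clock: 28.92
position: [0.5519, 0.2801, -0.0108]
ee_rot: [-2.298, -2.142, 0.001]
contact_force: [0.0, -0.4, -1.8]
gripper_width: 0.435
gripper_force: 18.0
clock: 29.55
position: [0.5519, 0.2802, -0.0259]
ee_rot: [-2.297, -2.143, 0.0]
contact_force: [-0.1, 0.0, -3.2]
gripper_width: 0.433
gripper_force: 18.0
t 29.55 pos [ 0.5519  0.2802 -0.0259] turn [-0.  0.  0.] shift [-0.0007 -0.0002  0.0006] w 0.433 F [-0.1  0.  -3.2]
```

```bash
python3 -m crank '[[[0,0,0,0,0,0.001,0.65],[0,0,0,0,0,0.001,0.55],[0,0,0,0,0,0.001,0.45],[0,0,0,0,0,0.001,0.35],[0,0,0,0,0,0.001,0.25]]]'; python3 -m crank '[[[0,0,0,0,0,0,0.25],[0,0,0,0,0,-0.02,0.25],[0,0,0,0,0,-0.06,0.25],[0,0,0,0,0,-0.1,0.25],[0,0,0,0,0,-0.14,0.25]]]';  python3 -m crank '[[[0,0,-0.18,-0.05,0,-0.02,0.1],[0,0,-0.36,-0.1,0,-0.03,0],[0,0,-0.54,-0.15,0,-0.03,0],[0,0,-0.72,-0.2,0,-0.03,0],[0,0,-0.9,-0.25,0,-0.03,0]]]';python3 -c "
from h import *
go(.4883,-.2822,.13)
a=vision.camera('top')
cv2.imwrite('pics/t9.png',np.hstack([cv2.resize(a[135:240,150:260,::-1],(420,400),interpolation=cv2.INTER_CUBIC),cv2.resize(a[150:250,400:500,::-1],(380,400),interpolation=cv2.INTER_CUBIC)]))"
```

```text
clock: 30.18
position: [0.5521, 0.2803, -0.0266]
ee_rot: [2.297, 2.143, 0.001]
contact_force: [-0.3, -0.6, 0.4]
gripper_width: 0.708
gripper_force: 0.0
clock: 30.8
position: [0.5519, 0.2802, 0.1145]
ee_rot: [-2.297, -2.143, -0.0]
contact_force: [0.8, 0.2, -0.5]
gripper_width: 0.748
gripper_force: 0.0
clock: 31.42
position: [0.5343, 0.0293, 0.1434]
ee_rot: [1.128, 2.932, 0.0]
contact_force: [0.8, -0.7, 0.0]
gripper_width: 1.002
gripper_force: 0.0
t 31.43 pos [0.5343 0.0293 0.1434] turn [ 0.     0.    -0.665] shift [-0.1746 -0.2621  0.0134] w 1.002 F [ 0.8 -0.7  0. ]
```

View pics/t9.png

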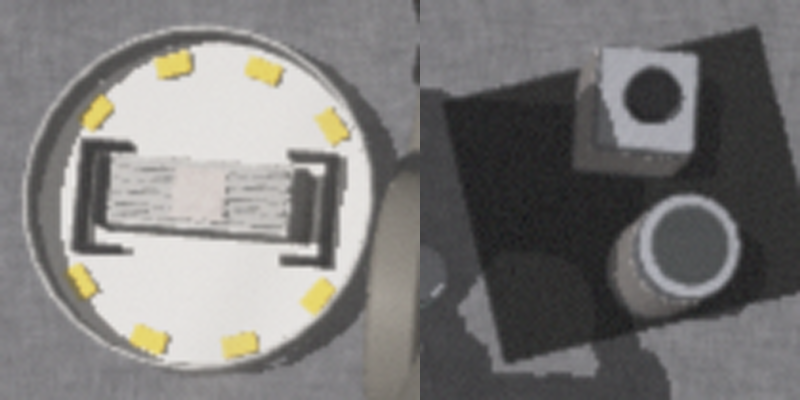

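The driver lies inside both cups and both tins stand on the mat. Now I return the round tin.

```bash
python3 -m crank '[[[0,0,-0.17,-0.03,-0.045,-0.02,0],[0,0,-0.34,-0.06,-0.09,-0.02,0],[0,0,-0.51,-0.09,-0.135,-0.02,0],[0,0,-0.665,-0.12,-0.18,-0.02,0],[0,0,-0.665,-0.15,-0.225,-0.02,0]]]'; python3 -c "
from h import *
go(.4883,-.2822,.165)"
```

```text
clock: 32.1
position: [0.4932, -0.238, 0.1634]
ee_rot: [0.117, 3.139, -0.0]
contact_force: [0.2, -0.3, -0.5]
gripper_width: 1.001
gripper_force: 0.0
t 32.1 pos [ 0.4932 -0.238   0.1634] turn [-0.     0.    -0.005] shift [ 0.0016 -0.0445 -0.0016] w 1.001 F [ 0.2 -0.3 -0.5]
```

```bash
python3 -m crank '[[[0,0,-0.005,0.0016,-0.0445,0,0],[0,0,-0.005,0.0016,-0.0445,0,0],[0,0,-0.005,0.0016,-0.0445,0,0],[0,0,-0.005,0.0016,-0.0445,0,0],[0,0,-0.005,0.0016,-0.0445,0,0]]]'; python3 -c "
from h import *
go(.4883,-.2822,.035)"
```

```text
clock: 32.72
position: [0.4889, -0.2796, 0.1634]
ee_rot: [0.108, 3.14, 0.0]
contact_force: [-0.3, -0.5, 0.4]
gripper_width: 0.997
gripper_force: 0.0
t 32.73 pos [ 0.4889 -0.2796  0.1634] turn [0.    0.    0.001] shift [ 0.0005 -0.0027  0.1284] w 0.997 F [-0.3 -0.5  0.4]
```

```bash
python3 -m crank '[[[0,0,0,0,-0.0027,0.02,0],[0,0,0,0,-0.0027,0.06,0],[0,0,0,0,-0.0027,0.095,0],[0,0,0,0,-0.0027,0.12,0.1],[0,0,0,0,-0.0027,0.128,0.2]]]' 10; python3 -m crank '[[[0,0,0,0,0,0,0.3],[0,0,0,0,0,0,0.36],[0,0,0,0,0,0,0.38],[0,0,0,0,0,0,0.4],[0,0,0,0,0,0,0.42]]]' 10;python3 -m crank '[[[0,0,0,0,0,0,0.44],[0,0,0,0,0,0,0.46],[0,0,0,0,0,0,0.5],[0,0,0,0,0,0,0.5],[0,0,0,0,0,0,0.5]]]' 18; python3 -m crank '[[[0,0,0,0,0,-0.004,0.5],[0,0,0,0,0,-0.015,0.5],[0,0,0,0,0,-0.04,0.5],[0,0,0,0,0,-0.07,0.5],[0,0,0,0,0,-0.09,0.5]]]'; python3 -c "
from h import *
go(.519,.0524,.125)"
```

```text
clock: 33.35
position: [0.4878, -0.2822, 0.0339]
ee_rot: [-0.109, -3.138, -0.003]
contact_force: [0.4, -0.4, -0.3]
gripper_width: 0.838
gripper_force: 0.0
clock: 33.98
position: [0.4886, -0.283, 0.0357]
ee_rot: [0.111, 3.139, 0.001]
contact_force: [-0.2, 3.5, 4.4]
gripper_width: 0.584
gripper_force: 10.0
clock: 34.6
position: [0.4886, -0.283, 0.0356]
ee_rot: [0.111, 3.139, 0.001]
contact_force: [0.5, 3.9, 5.7]
gripper_width: 0.582
gripper_force: 18.0
clock: 35.22
position: [0.4885, -0.2839, 0.1269]
ee_rot: [0.111, 3.139, -0.002]
contact_force: [0.2, -1.0, -3.9]
gripper_width: 0.585
gripper_force: 18.0
t 35.23 pos [ 0.4885 -0.2839  0.1269] turn [-0.001  0.001 -0.001] shift [-0.0066  0.3376  0.0015] w 0.585 F [ 0.2 -1.  -3.9]
```

```bash
python3 -m crank '[[[0,0,0,0,0.02,0,0.5],[0,0,0,-0.001,0.06,0,0.5],[0,0,0,-0.002,0.11,0,0.5],[0,0,0,-0.003,0.16,0,0.5],[0,0,0,-0.004,0.21,0,0.5]]]'; python3 -m crank '[[[0,0,0,-0.001,0.045,0,0.5],[0,0,0,-0.002,0.085,0,0.5],[0,0,0,-0.0026,0.115,0,0.5],[0,0,0,-0.0026,0.1275,0,0.5],[0,0,0,-0.0026,0.1275,0,0.5]]]'; python3 -m crank '[[[0,0,0,0,0,0.02,0.5],[0,0,0,0,0,0.035,0.5],[0,0,0,0,0,0.05,0.5],[0,0,0,0,0,0.06,0.5],[0,0,0,0,0,0.07,0.5]]]'; python3 -c "
from h import *
go(.519,.0524,.038)"
```

```text
clock: 35.85
position: [0.506, -0.0715, 0.1243]
ee_rot: [-0.111, -3.138, -0.001]
contact_force: [1.0, -0.3, -4.3]
gripper_width: 0.58
gripper_force: 18.0
clock: 36.48
position: [0.5181, 0.0535, 0.1247]
ee_rot: [-0.108, -3.139, 0.0]
contact_force: [0.2, 0.1, -3.8]
gripper_width: 0.583
gripper_force: 18.0
clock: 37.1
position: [0.5189, 0.0526, 0.0547]
ee_rot: [0.111, 3.139, 0.0]
contact_force: [0.4, 0.2, -3.9]
gripper_width: 0.582
gripper_force: 18.0
t 37.1 pos [0.5189 0.0526 0.0547] turn [ 0.     0.    -0.001] shift [-0.0001 -0.0002  0.0167] w 0.582 F [ 0.4  0.2 -3.9]
```

```bash
python3 -m crank '[[[0,0,0,0,0,0.006,0.5],[0,0,0,0,0,0.011,0.5],[0,0,0,0,0,0.0145,0.5],[0,0,0,0,0,0.0168,0.5],[0,0,0,0,0,0.0168,0.5]]]'; python3 -m crank '[[[0,0,0,0,0,0,0.42],[0,0,0,0,0,0,0.36],[0,0,0,0,0,0,0.28],[0,0,0,0,0,0,0.1],[0,0,0,0,0,0,0]]]'; python3 -m crank '[[[0,0,0,0,0,0,0],[0,0,0,0,0,-0.02,0],[0,0,0,0,0,-0.06,0],[0,0,0,0,0,-0.1,0],[0,0,0,0,0,-0.13,0]]]';python3 -c "
from h import *
go(.5673,-.2656,.165)"
```

```text
clock: 37.72
position: [0.5187, 0.0528, 0.0384]
ee_rot: [0.111, 3.14, 0.0]
contact_force: [0.0, -0.5, -3.6]
gripper_width: 0.581
gripper_force: 18.0
clock: 38.35
position: [0.5189, 0.0528, 0.0386]
ee_rot: [0.111, 3.139, 0.0]
contact_force: [-0.0, -0.4, -0.2]
gripper_width: 0.889
gripper_force: 0.0
clock: 38.98
position: [0.5191, 0.0528, 0.1702]
ee_rot: [0.111, 3.138, 0.0]
contact_force: [-0.5, -0.5, -0.1]
gripper_width: 1.002
gripper_force: 0.0
t 38.98 pos [0.5191 0.0528 0.1702] turn [ 0.     0.002 -0.001] shift [-0.0705 -0.3142  0.0053] w 1.002 F [-0.5 -0.5 -0.1]
```

```bash
python3 -m crank '[[[0,0,0,-0.013,-0.06,0,0],[0,0,0,-0.027,-0.12,0,0],[0,0,0,-0.041,-0.18,0,0],[0,0,0,-0.055,-0.24,0,0],[0,0,0,-0.068,-0.3,0,0]]]'; python3 -m crank '[[[0,0,0,-0.0025,-0.0142,0.005,0],[0,0,0,-0.0025,-0.0142,0.005,0],[0,0,0,-0.0025,-0.0142,0.005,0],[0,0,0,-0.0025,-0.0142,0.005,0],[0,0,0,-0.0025,-0.0142,0.005,0]]]';python3 -c "
from h import *
go(.5673,-.2656,.0285)"
```

```text
clock: 39.6
position: [0.5655, -0.2532, 0.1684]
ee_rot: [0.111, 3.139, 0.0]
contact_force: [0.9, -0.0, 0.2]
gripper_width: 1.0
gripper_force: 0.0
clock: 40.22
position: [0.5672, -0.2645, 0.1639]
ee_rot: [0.108, 3.139, -0.0]
contact_force: [-0.7, -0.4, -0.3]
gripper_width: 1.001
gripper_force: 0.0
t 40.23 pos [ 0.5672 -0.2645  0.1639] turn [-0.     0.001  0.001] shift [-1.000e-04 -1.000e-03  1.354e-01] w 1.001 F [-0.7 -0.4 -0.3]
```

```bash
python3 -m crank '[[[0,0,0,0,-0.001,0.02,0],[0,0,0,0,-0.001,0.055,0],[0,0,0,0,-0.001,0.09,0],[0,0,0,0,-0.001,0.115,0.1],[0,0,0,0,-0.001,0.127,0.2]]]' 10; python3 -m crank '[[[0,0,0,0,0,0.003,0.2],[0,0,0,0,0,0.006,0.2],[0,0,0,0,0,0.008,0.25],[0,0,0,0,0,0.008,0.3],[0,0,0,0,0,0.008,0.35]]]'; python3 -m crank '[[[0,0,0,0,0,0,0.37],[0,0,0,0,0,0,0.39],[0,0,0,0,0,0,0.4],[0,0,0,0,0,0,0.42],[0,0,0,0,0,0,0.44]]]' 10;python3 -m crank '[[[0,0,0,0,0,0,0.46],[0,0,0,0,0,0,0.48],[0,0,0,0,0,0,0.5],[0,0,0,0,0,0,0.5],[0,0,0,0,0,0,0.5]]]' 18
```

```text
clock: 40.85
position: [0.5663, -0.2657, 0.0351]
ee_rot: [-0.11, -3.138, -0.002]
contact_force: [0.3, -0.8, 0.4]
gripper_width: 0.842
gripper_force: 0.0
clock: 41.48
position: [0.567, -0.2666, 0.0287]
ee_rot: [0.111, 3.139, -0.0]
contact_force: [0.3, 1.0, 0.3]
gripper_width: 0.66
gripper_force: 0.0
clock: 42.1
position: [0.5669, -0.2661, 0.0285]
ee_rot: [-0.111, -3.14, -0.001]
contact_force: [-0.5, 3.2, 1.6]
gripper_width: 0.59
gripper_force: 10.0
clock: 42.72
position: [0.5669, -0.2665, 0.0284]
ee_rot: [0.111, 3.14, 0.0]
contact_force: [-0.2, 2.6, 2.1]
gripper_width: 0.585
gripper_force: 17.9
```

```bash
python3 -m crank '[[[0,0,0,0,0,-0.004,0.5],[0,0,0,0,0,-0.015,0.5],[0,0,0,0,0,-0.04,0.5],[0,0,0,0,0,-0.07,0.5],[0,0,0,0,0,-0.09,0.5]]]'; python3 -m crank '[[[0,0,0,0.006,0.02,0,0.5],[0,0,0,0.018,0.055,0,0.5],[0,0,0,0.034,0.1,0,0.5],[0,0,0,0.05,0.15,0,0.5],[0,0,0,0.062,0.19,0,0.5]]]'; python3 -m crank '[[[0,0,0,0.006,0.016,0,0.5],[0,0,0,0.007,0.02,0,0.5],[0,0,0,0.007,0.02,0.015,0.5],[0,0,0,0.007,0.02,0.035,0.5],[0,0,0,0.007,0.02,0.05,0.5]]]'; python3 -c "
from h import *
go(.512,-.051,.031)"
```

```text
clock: 43.35
position: [0.5672, -0.2672, 0.1204]
ee_rot: [0.111, 3.138, -0.002]
contact_force: [-0.4, 0.6, -3.9]
gripper_width: 0.582
gripper_force: 17.9
clock: 43.98
position: [0.5178, -0.0713, 0.119]
ee_rot: [0.11, 3.139, -0.0]
contact_force: [-0.2, 0.2, -2.8]
gripper_width: 0.584
gripper_force: 17.9
clock: 44.6
position: [0.5125, -0.0534, 0.0666]
ee_rot: [-0.113, -3.138, -0.0]
contact_force: [-0.2, 0.3, -3.0]
gripper_width: 0.581
gripper_force: 17.9
t 44.6 pos [ 0.5125 -0.0534  0.0666] turn [ 0.    -0.001 -0.002] shift [0.0006 0.0023 0.0356] w 0.581 F [-0.2  0.3 -3. ]
```

```bash
python3 -m crank '[[[0,0,0,0,0.002,0.01,0.5],[0,0,0,0,0.002,0.02,0.5],[0,0,0,0,0.002,0.03,0.5],[0,0,0,0,0.002,0.033,0.5],[0,0,0,0,0.002,0.033,0.5]]]'; python3 -c "
from h import *
go(.512,-.051,.031)"
```

```text
clock: 45.22
position: [0.513, -0.0502, 0.0354]
ee_rot: [0.111, 3.14, 0.0]
contact_force: [0.3, -0.5, -3.3]
gripper_width: 0.585
gripper_force: 17.9
t 45.23 pos [ 0.513  -0.0502  0.0354] turn [ 0.    -0.    -0.001] shift [ 0.001  -0.0009  0.0044] w 0.585 F [ 0.3 -0.5 -3.3]
```

```bash
python3 -m crank '[[[0,0,0,0,0,0.002,0.5],[0,0,0,0,0,0.0035,0.5],[0,0,0,0,0,0.0045,0.5],[0,0,0,0,0,0.0045,0.5],[0,0,0,0,0,0.0045,0.5]]]'; python3 -m crank '[[[0,0,0,0,0,0,0.42],[0,0,0,0,0,0,0.36],[0,0,0,0,0,0,0.28],[0,0,0,0,0,0,0.1],[0,0,0,0,0,0,0]]]'; python3 -m crank '[[[0,0,0,0,0,0,0],[0,0,0,0,0,-0.02,0],[0,0,0,0,0,-0.06,0],[0,0,0,0,0,-0.1,0],[0,0,0,0,0,-0.13,0]]]'; python3 -m crank '[[[0,0,0,0.03,-0.04,-0.02,0],[0,0,0,0.06,-0.08,-0.02,0],[0,0,0,0.09,-0.12,-0.02,0],[0,0,0,0.09,-0.16,-0.02,0],[0,0,0,0.09,-0.2,-0.02,0]]]'
python3 -c "
from h import *
a=vision.camera('top');b=vision.camera('scene')
o=cv2.imread('pics/top0.png')[:,:,::-1]; ob=cv2.imread('pics/scene0.png')[:,:,::-1]
g=lambda i,x,y,w,h:cv2.cvtColor(np.ascontiguousarray(i[y-6:y+h+6,x-6:x+w+6]),cv2.COLOR_RGB2GRAY)
# shift of each tin's top against the start pictures, sub-pixel
for nm,i,j,(x,y,w,h) in [('round top',o,a,(292,182,30,30)),('square top',o,a,(342,187,30,28)),('round scene',ob,b,(318,223,36,34)),('square scene',ob,b,(262,240,42,38)),('tape',o,a,(292,145,24,22)),('jar',o,a,(392,211,17,17)),('wrench',o,a,(257,107,22,65))]:
  r=cv2.matchTemplate(g(j,x,y,w,h),g(i,x,y,w,h)[6:-6,6:-6],cv2.TM_CCOEFF_NORMED);_,v,_,l=cv2.minMaxLoc(r);print(nm,l[0]-6,l[1]-6,round(v,3))
"
```

```text
clock: 45.85
position: [0.513, -0.0502, 0.031]
ee_rot: [0.111, 3.139, 0.0]
contact_force: [-0.7, -0.6, -3.8]
gripper_width: 0.585
gripper_force: 17.9
clock: 46.48
position: [0.5131, -0.0503, 0.031]
ee_rot: [0.111, 3.139, 0.0]
contact_force: [-0.0, 0.5, -0.1]
gripper_width: 0.892
gripper_force: 0.0
clock: 47.1
position: [0.5133, -0.0503, 0.1627]
ee_rot: [0.111, 3.138, -0.0]
contact_force: [0.6, -0.4, 0.1]
gripper_width: 1.001
gripper_force: 0.0
clock: 47.72
position: [0.4086, -0.2447, 0.1813]
ee_rot: [0.111, 3.139, -0.001]
contact_force: [0.1, 0.3, -0.9]
gripper_width: 0.999
gripper_force: 0.0
round top 0 0 0.875
square top 0 -1 0.959
round scene 0 0 0.962
square scene 1 0 0.983
tape 0 0 0.96
jar 0 0 0.998
wrench 0 0 0.995
```

Both tins' tops are within one pixel (about 2 mm) of the start pictures, and the tape, jar and wrench have not moved. I hand in.

```bash
python3 -c "
from plant import robot
print(robot.finish_job())"
```

```text
the job is handed in; nothing more can be done
None
```

I handed the job in at about 48 s: the driver lies in the sign with each end in its cup, and both tins are back upright within about 2 mm of their starting spots; the tape, wrench and jar haven't moved, and the hand-in gave no verdict.

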